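Push a carton through the counting gate

TASK

With the fingertips, push the small carton along the bench through the narrow gap between the two grey counting posts, so that it is counted out, and on until it lies wholly inside the yellow taped rectangle, squarely lined up with it. It stays flat on the bench all the way: do not lift, carry or tip it. Leave all the other things on the bench where they are.

Things in the scene. Friction and masses are not known exactly. Their poses are not given: they have to be found in the camera images.
- carton: loose closed carton to be pushed: brown cardboard, dark purple band round its sides, white strip along its top; 92 mm (its x) by 120 mm (its y) by 45 mm high, 0.25 to 0.5 kg, ordinary friction. Origin at the centre of its underside, z up. It starts on the gate's +y side, turned and off the centre line; its 120 mm side goes lengthwise through the gap.
- gate: counting gate, fixed: two grey posts 50 mm high with black caps and small green lights, at its +x and -x. Origin on the bench midway between them, z up. Inner faces at x = +-50 mm (gap 100 mm); each post 40 mm thick in x, 60 mm deep in y (-30 to +30 mm), ends fully rounded. A 4 mm high steel foot reaches out to x = +-114 mm. The carton goes through along the gate's -y.
- outline: rectangle of flat yellow tape on the bench beyond the gate (on the gate's -y side), parallel to the gate. Inner opening 142 mm (its x) by 170 mm (its y), tape 14 mm wide and flush with the bench. Origin at its centre; the carton's 120 mm side lies along its y.
- tape_roll: bystander: orange roll of tape lying flat, 100 mm across, 48 mm high; origin at the centre of its underside
- mug: bystander: white mug 80 mm across, 90 mm high, with a handle; origin at the centre of its underside
- microphone: bystander: black hand microphone with a steel ball head lying on two rubber feet, about 190 mm long, 50 mm high; origin under its middle, x along it
- screwdriver: bystander: screwdriver lying on the bench, 190 mm long along its x
- bottle: bystander: clear bottle with a blue cap, 60 mm across, 170 mm high; origin at the centre of its underside
- remote: bystander: black remote control lying flat, 45 by 150 by 18 mm; origin at the centre of its underside
There are look-alikes about, which are no part of the job. Several things look just like the carton: the one meant starts farthest to the robot's left.

How it is judged:
On the way:
1. the carton is between the two posts, flat on the bench (x of carton in the frame of gate between -0.01 and 0.01 m and y of carton in the frame of gate between -0.03 and 0.03 m and height (world z) of carton below 0.008 m), for 0.05 s.
At the end, for the whole second after the job is handed in: the carton has gone between the posts and rests flat on the bench in the yellow rectangle: its centre within 28 mm of the rectangle's centre in each of the rectangle's x and y, its sides parallel to it within 0.2 rad (x of carton in the frame of outline between -0.028 and 0.028 m and y of carton in the frame of outline between -0.028 and 0.028 m and angle between the y axis of carton and the y axis of outline, either way round below 0.2 rad and height (world z) of carton below 0.005 m and angle between carton's own z axis and vertical below 0.05 rad and linear speed of carton below 0.01 m/s); the robot touches nothing.
It fails at once if the carton is lifted or carried (its underside's centre more than 10 mm up) (height (world z) of carton above 0.01 m).
It fails at once if the carton is tipped by more than 0.2 rad (angle between carton's own z axis and vertical above 0.2 rad).
It fails at once if a bystander is moved by more than 15 mm (distance of any of tape_roll, mug, microphone, screwdriver, bottle, remote from where it was at the start of the episode above 0.015 m).
It also fails if it takes over 64 s, if anything falls off the work surface, if the arm or the gripper's body presses on something with over 40 N, if the wrist force passes 120 N, or if a joint passes its speed limit or range.

ROBOT

A 7-joint arm with a two-finger parallel gripper is mounted at the origin on the work surface. World frame = base frame: x ahead of the robot, y to its left, z up, the work surface at z = 0. Lengths are in m, angles in rad, forces in N, time in s.
With the tool pointing down it reaches from about 0.425 to 0.875 m from the base axis. Payload 4.7 kg.
Tool frame: the origin (TCP) lies midway between the tips of the shut fingers; the grasp point (between the pads) lies 19 mm behind it; z points along the fingers, x is the direction in which the jaws open and shut, and the axes are right-handed (so a half turn about z gives the same grasp; the last joint's range is limited). The gripper opens to 87 mm and grips with 3 to 60 N. Pads are 19 mm wide; open, the fingers measure 117 mm over their backs; the gripper's body (75 mm by 190 mm) begins 51 mm behind the grasp point.
Start: joints at [-1.202, 0.321, -0.07, 1.45, 0.023, 1.371, -0.057], TCP at [0.226, 0.61, 0.223] pointing down, gripper open.
Joint ranges: [-2.86, 2.86], [-0.3, 2.09], [-1.38, 1.24], [0.06, 2.45], [-1.56, 4.7], [0.09, 2.05], [-2.69, 2.69]. Speed limits (rad/s): [2.57, 2.57, 3.14, 3.14, 3.14, 3.14, 3.14].

INTERFACE

Orientations are given as a rotation vector (axis times angle).
In Python, from plant import env gives the robot as it stands.
- The arm moves only by the tool apply_moves, never from a script. Its argument "targets" is a list of rows, each an object with "xyz": the shift along the tool's x, y, z in mm, a list of three; "twist": the turn about the tool's z in rad; "gripper": the opening in per cent of the stroke, from 0 (shut) to 100 (fully open). A call has exactly 10 rows; each row is the pose to reach, as a shift and turn from the pose commanded when the call began, along the tool's axes at that moment; what a row does not reach only later rows make up. A row lasts 1/8 s, in which the tool goes at most 62.5 mm and 10.7 degrees, less where a joint would pass 70% of its speed; a pose out of reach is approached as far as the arm can. A call with a gripper value outside its range is refused whole. The fingers move at their own pace and stop on an object; "newtons" is the grip in N (left out, the last holds). Time passes only in rows, so rows that repeat a pose let the fingers close, or fill a call up. It gives the time, the measured TCP pose, the force and the opening at its end, in the units of the state.
- env.read_state(): the state, without advancing time (a new reading comes with each control period).
- env.get_image(name): name is "scene" or "top" or "wrist"; returns a dict with "color" (420x560x3 uint8, red, green, blue), "range_z" (420x560 float32, m along the optical axis (not along the pixel's ray), 0 where there is no reading), "fx", "fy", "cx", "cy" (pixels), "origin" and "attitude" of the camera in the world. Camera axes: x right, y down, z forward; pixel columns grow to the right and rows downward; lengths in m; the calibration is good to about 2 mm. A picture is of the moment at which its call begins.
- env.close_job(): hands the job in, once; it reports no verdict.
The state is a dict: "t": time; "joint_positions": joint angles; "qd": joint speeds; "effort": joint torques, N m; "tool_pos": TCP position; "tool_rot": TCP orientation; "contact_force": force on the tool from outside, world axes, zero at the start; "moment": the same for the moment, N m; "width": opening from 0.0 (shut) to 1.0 (fully open).
Only numpy, scipy, OpenCV 4.12 (cv2) and the standard library are available. Lean on these libraries where they do the work, as an engineer would, in place of code of your own. Each camera call takes 0.05 s, during which the arm holds its last target.

## Working session

There is one attempt and no reset: what is moved stays moved. The work goes in short steps, Python scripts to look and compute and a tool call to move; the robot and the scene stay as the last step left them, time stands still between calls to the robot, and variables do not carry over. Pictures are saved under pics/ and viewed, and the job is handed in when it is done.

Besides the shell and the picture viewer there is one more tool, called after "Call:" as name([rows], argument=value, ...), one row to a line, values as JSON. apply_moves: Moves the arm, as the interface text tells. Its arguments: {"type":"object","properties":{"targets":{"type":"array","items":{"type":"object","properties":{"xyz":{"type":"array","items":{"type":"number"}},"twist":{"type":"number"},"gripper":{"type":"number"}}}},"newtons":{"type":"number"}},"required":["targets"]}

```bash
ls; mkdir -p pics; python3 - <<'E'
from plant import env
import cv2,numpy as np
s=env.read_state();print({k:np.round(v,3) for k,v in s.items()})
for n in ("top","scene"):
    i=env.get_image(n);cv2.imwrite(f"pics/{n}0.png",i["color"][:,:,::-1])
    print(n,i["fx"],i["fy"],i["cx"],i["cy"],i["origin"],i["attitude"])
E
```

```text
pics
{'t': np.float64(0.0), 'joint_positions': array([-1.202,  0.322, -0.07 ,  1.452,  0.023,  1.371, -0.057]), 'qd': array([-0.   , -0.002,  0.001,  0.   ,  0.   ,  0.002,  0.001]), 'effort': array([ 0.0000e+00, -4.9130e+01, -4.0400e-01, -3.1252e+01, -6.4000e-02,
        4.4000e-02,  0.0000e+00]), 'tool_pos': array([0.226, 0.609, 0.221]), 'tool_rot': array([ 2.578e+00,  1.794e+00, -2.000e-03]), 'contact_force': array([ 0.348, -0.018, -0.072]), 'moment': array([-0.032, -0.063, -0.007]), 'width': np.float64(0.999)}
top 492.8428785278324 492.8428785278324 283.59972081917886 211.87315042460366 [0.35093162 0.07936698 1.36561396] [-2.1189185   2.16963202 -0.11897574]
scene 460.12217114486026 460.12217114486026 281.58020159573664 216.01681636954663 [1.27004921 0.71281918 0.84823716] [-1.12991138 -2.30271561  1.0727256 ]
```

View pics/top0.png

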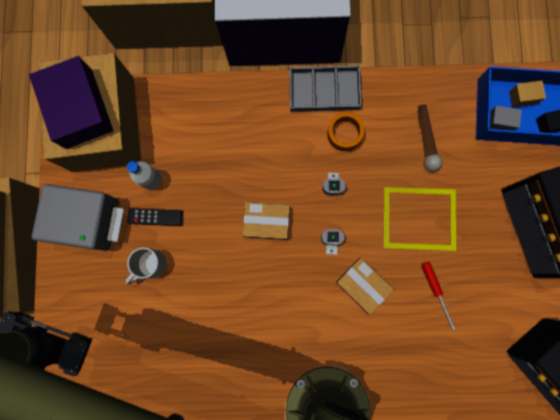

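View pics/scene0.png

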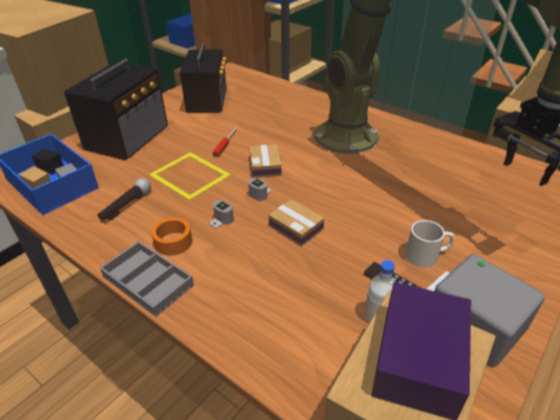

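The top view shows the carton meant, the leftmost one (larger y), at about (267,221). The posts are at (335,186) and (333,238), and the yellow outline is centred at about (420,219). The look-alike is at (365,285), clear of the path.

```bash
cat > h.py <<'E'
import cv2,numpy as np
from scipy.spatial.transform import Rotation as R
def cast(i,uv,z):
    uv=np.atleast_2d(np.asarray(uv,float))
    d=np.c_[(uv[:,0]-i["cx"])/i["fx"],(uv[:,1]-i["cy"])/i["fy"],np.ones(len(uv))]
    d=R.from_rotvec(i["attitude"]).apply(d);o=np.asarray(i["origin"])
    return o+d*((z-o[2])/d[:,2])[:,None]
def pts(i):
    v,u=np.mgrid[:420,:560];z=i["range_z"]
    c=np.stack([(u-i["cx"])/i["fx"]*z,(v-i["cy"])/i["fy"]*z,z],-1)
    return (R.from_rotvec(i["attitude"]).apply(c.reshape(-1,3))+i["origin"]).reshape(420,560,3)
def carton(i,box,lo=.03,hi=.06):
    """box x0,x1,y0,y1 world; top-face pixels by depth"""
    P=pts(i);hsv=cv2.cvtColor(i["color"],cv2.COLOR_RGB2HSV)
    m=(P[...,0]>box[0])&(P[...,0]<box[1])&(P[...,1]>box[2])&(P[...,1]<box[3])&(P[...,2]>lo)&(P[...,2]<hi)&(i["range_z"]>0)
    m=cv2.morphologyEx(m.astype(np.uint8),cv2.MORPH_OPEN,np.ones((3,3)))
    cs,_=cv2.findContours(m,cv2.RETR_EXTERNAL,cv2.CHAIN_APPROX_NONE)
    c=max(cs,key=cv2.contourArea)[:,0,:]
    w=cast(i,c,.045)
    r=cv2.minAreaRect((w[:,:2]*1000).astype(np.float32))
    b=cv2.boxPoints(r);e=[b[1]-b[0],b[2]-b[1]];L=max(e,key=np.linalg.norm)
    a=np.degrees(np.arctan2(-L[0],L[1]))  # yaw: rotation of long axis from world +y
    a=(a+90)%180-90
    zs=np.median(P[...,2][m>0])
    return np.round(r[0],1),np.round(sorted(r[1]),1),round(float(a),2),round(float(zs),4),m
E
python3 - <<'E'
from plant import env
from h import *
i=env.get_image("top")
P=pts(i)
r=carton(i,(.2,.45,.0,.25));print(r[:4])
c=cast(i,[[267,221],[335,186],[333,238],[420,219]],.03);print(c.round(3))
hsv=cv2.cvtColor(i["color"],cv2.COLOR_RGB2HSV)
m=cv2.inRange(hsv,(24,150,120),(34,255,255));m[:,:370]=0;m[:,470:]=0;m[:170]=0;m[270:]=0
cs,_=cv2.findContours(m,cv2.RETR_EXTERNAL,cv2.CHAIN_APPROX_NONE)
c=max(cs,key=cv2.contourArea)[:,0,:];w=cast(i,c,0)
print("outline",cv2.minAreaRect((w[:,:2]*1000).astype(np.float32)))
# posts by height
for bx in((325,350,174,198),(320,348,226,250)):
    mm=np.zeros((420,560),bool);mm[bx[2]:bx[3],bx[0]:bx[1]]=1
    mm&=(P[...,2]>.038)
    v,u=np.nonzero(mm);w=cast(i,np.c_[u,v],.05)
    print("post",len(u),cv2.minAreaRect((w[:,:2]*1000).astype(np.float32)),w.mean(0),np.median(P[...,2][mm]))
big=cv2.resize(i["color"][140:300,200:480],None,fx=2.8,fy=2.8,interpolation=cv2.INTER_CUBIC)
cv2.imwrite("pics/z1.png",big[:,:,::-1])
E
```

```text
Traceback (most recent call last):
  File "h.py", line 18, in carton
    c=max(cs,key=cv2.contourArea)[:,0,:]
      ~~~^^^^^^^^^^^^^^^^^^^^^^^^
ValueError: max() iterable argument is empty
```

```bash

python3 - <<'E'
from plant import env
from h import *
i=env.get_image("top")
P=pts(i)
c=cast(i,[[267,221],[335,186],[333,238],[420,219],[335,400]],.03);print(c.round(3))
print(P[221,267],P[250,267],P[186,335])
X,Y=c[0,:2]
r=carton(i,(X-.12,X+.12,Y-.12,Y+.12));print(r[:4])
hsv=cv2.cvtColor(i["color"],cv2.COLOR_RGB2HSV)
m=cv2.inRange(hsv,(24,150,120),(34,255,255));m[:,:370]=0;m[:,470:]=0;m[:170]=0;m[270:]=0
cs,_=cv2.findContours(m,cv2.RETR_EXTERNAL,cv2.CHAIN_APPROX_NONE)
c=max(cs,key=cv2.contourArea)[:,0,:];w=cast(i,c,0)
print("outline",cv2.minAreaRect((w[:,:2]*1000).astype(np.float32)))
for bx in((322,350,174,198),(320,348,226,250)):
    mm=np.zeros((420,560),bool);mm[bx[2]:bx[3],bx[0]:bx[1]]=1
    mm&=(P[...,2]>.035)
    v,u=np.nonzero(mm);w=cast(i,np.c_[u,v],.05)
    print("post",len(u),cv2.minAreaRect((w[:,:2]*1000).astype(np.float32)),w.mean(0),np.median(P[...,2][mm]))
big=cv2.resize(i["color"][140:300,200:480],None,fx=2.8,fy=2.8,interpolation=cv2.INTER_CUBIC)
cv2.imwrite("pics/z1.png",big[:,:,::-1])
E
```

```text
[[ 0.503  0.15   0.03 ]
 [ 0.595 -0.039  0.03 ]
 [ 0.452 -0.028  0.03 ]
 [ 0.498 -0.265  0.03 ]
 [ 0.031 -0.018  0.03 ]]
[0.50139741 0.14927071 0.04374473] [0.42549101 0.1529311  0.00177471] [ 0.59109605 -0.03670773  0.05169174]
(array([504.2, 152.5]), array([ 93.1, 120.3]), -5.07, 0.0448)
outline ((503.81292724609375, -271.78533935546875), (197.2545623779297, 171.15521240234375), 86.7376480102539)
post 286 ((591.5569458007812, -32.851722717285156), (56.851905822753906, 43.9667854309082), 88.47700500488281) [ 0.59410995 -0.03315148  0.05      ] 0.04615072561042821
post 292 ((454.86883544921875, -25.308143615722656), (55.992671966552734, 40.144439697265625), 88.14502716064453) [ 0.45556273 -0.02511312  0.05      ] 0.046537986749249693
```

View pics/z1.png

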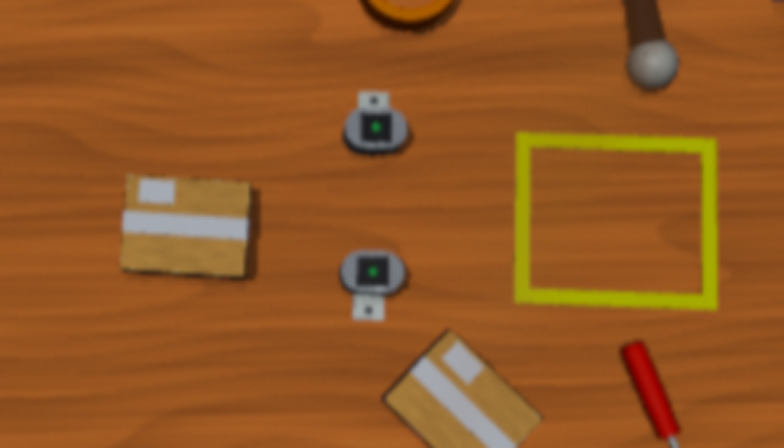

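The carton, posts and outline measure about right: carton 93 x 120 mm, post spacing about 137 mm against 140 mm, outline outer 171 x 197 mm against 170 x 198 mm. The gap leaves only 4 mm per side, so I'll refine the gate by triangulating its green lights.

```bash

python3 - <<'E'
from plant import env
from h import *
T=env.get_image("top");S=env.get_image("scene")
def greens(i,box):
    hsv=cv2.cvtColor(i["color"],cv2.COLOR_RGB2HSV).astype(int)
    c=i["color"].astype(int);g=c[...,1]-np.maximum(c[...,0],c[...,2])
    m=(g>25).astype(np.uint8);k=np.zeros_like(m);k[box[2]:box[3],box[0]:box[1]]=1;m*=k
    n,l,st,ce=cv2.connectedComponentsWithStats(m)
    out=[]
    for j in range(1,n):
        s=l==j;v,u=np.nonzero(s);w=g[s];out.append((len(u),(u*w).sum()/w.sum(),(v*w).sum()/w.sum()))
    return out
a=greens(T,(320,350,170,255));b=greens(S,(200,280,170,230));print(a,b)
def ray(i,uv):
    p=cast(i,uv,0)[0];o=np.asarray(i["origin"]);return o,(p-o)/np.linalg.norm(p-o)
for x in a:
    print("top cast z.052",cast(T,x[1:],.052)[0].round(4))
    for y in b:
        o1,d1=ray(T,x[1:]);o2,d2=ray(S,y[1:])
        A=np.c_[d1,-d2];t=np.linalg.lstsq(A,o2-o1,rcond=None)[0]
        p,q=o1+t[0]*d1,o2+t[1]*d2
        print("  tri",((p+q)/2).round(4),"gap",np.linalg.norm(p-q).round(4))
r=carton(S,(.38,.62,.03,.27));print("scene carton",r[:4])
E
```

```text
[(9, np.float64(333.9238095238095), np.float64(184.96666666666667)), (10, np.float64(332.78809523809525), np.float64(236.52142857142857))] [(5, np.float64(257.0365853658537), np.float64(181.9512195121951)), (6, np.float64(221.9918699186992), np.float64(204.51626016260164))]
top cast z.052 [ 0.5939 -0.0339  0.052 ]
  tri [0.5544 0.0076 0.1299] gap 0.0845
  tri [ 0.5949 -0.0346  0.0491] gap 0.0011
top cast z.052 [ 0.4545 -0.0259  0.052 ]
  tri [ 0.455  -0.0264  0.0485] gap 0.0006
  tri [ 0.4959 -0.0702 -0.0335] gap 0.1014
scene carton (array([513.7, 158.9]), array([103. , 130.4]), -5.37, 0.0435)
```

```bash
cat > g.py <<'E'
import sys
from h import *
from plant import env
G=np.array([.5242,-.0299]);YAW=np.radians(-3.27)
gx=np.array([np.cos(YAW),np.sin(YAW)]);gy=np.array([-gx[1],gx[0]])
def tog(p): d=np.asarray(p)[:2]-G;return np.array([d@gx,d@gy])
def go(a,b,z,xang):
    """a,b gate mm; z mm; xang: tool x axis angle in gate frame deg"""
    s=env.read_state();M=R.from_rotvec(s["tool_rot"]).as_matrix()
    t=np.r_[G+gx*a/1e3+gy*b/1e3,z/1e3]
    d=M.T@(t-s["tool_pos"])*1e3
    cur=np.degrees(np.arctan2(M[1,0],M[0,0]));w=(cur-(xang+np.degrees(YAW))+180)%360-180
    print("delta",d.round(1),"twist",np.radians(w).round(3))
def st():
    s=env.read_state();M=R.from_rotvec(s["tool_rot"]).as_matrix()
    print("t",round(float(s["t"]),2),"gate mm",(tog(s["tool_pos"])*1e3).round(1),"z",(s["tool_pos"][2]*1e3).round(1),"xang",(np.degrees(np.arctan2(M[1,0],M[0,0])-YAW)).round(2),"F",np.round(s["contact_force"],1),"w",np.round(s["width"],3),"q",np.round(s["joint_positions"],2))
def car():
    i=env.get_image("top");P=pts(i)
    import h
    s=env.read_state()
    return i
E
python3 -c "
from g import *
st();go(-111,180,120,90)"
```

```text
t 0.3 gate mm [-334.4  621.2] z 222.2 xang 72.94 F [ 0.3 -0.   0.1] w 1.0 q [-1.2   0.32 -0.07  1.45  0.02  1.37 -0.06]
delta [-356.2  343.   102.4] twist -0.298
```

Call:
apply_moves([
  {"xyz":[-36,34,0],"twist":-0.03,"gripper":85},
  {"xyz":[-72,69,0],"twist":-0.06,"gripper":85},
  {"xyz":[-110,105,0],"twist":-0.1,"gripper":85},
  {"xyz":[-150,144,0],"twist":-0.13,"gripper":85},
  {"xyz":[-190,182,0],"twist":-0.17,"gripper":85},
  {"xyz":[-230,221,0],"twist":-0.2,"gripper":85},
  {"xyz":[-270,260,20],"twist":-0.24,"gripper":85},
  {"xyz":[-310,299,50],"twist":-0.27,"gripper":85},
  {"xyz":[-356,343,80],"twist":-0.3,"gripper":85},
  {"xyz":[-356,343,102],"twist":-0.3,"gripper":85},
])

```text
t: 1.55
tool_pos: [0.4253, 0.1524, 0.1201]
tool_rot: [2.288, 2.151, 0.001]
contact_force: [-0.3, 1.5, -0.4]
width: 0.851
```

```bash
python3 - <<'E'
from g import *
st();go(-111,180,15,90)
for n in ("wrist","top"):
    i=env.get_image(n);cv2.imwrite(f"pics/{n}1.png",i["color"][:,:,::-1])
E
```

```text
t 1.55 gate mm [-109.2  176.4] z 120.1 xang 89.75 F [-0.3  1.5 -0.4] w 0.851 q [-0.72 -0.03  0.32  2.06  0.01  1.11  1.1 ]
delta [  3.6  -2.  105.1] twist -0.004
```

View pics/top1.png

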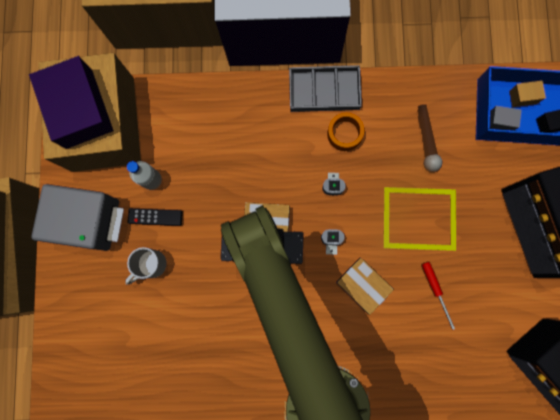

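View pics/wrist1.png

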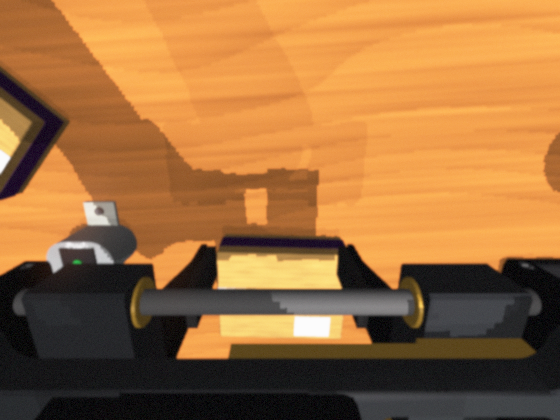

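Call:
apply_moves([
  {"xyz":[4,-2,40],"twist":0,"gripper":85},
  {"xyz":[4,-2,80],"twist":0,"gripper":85},
  {"xyz":[4,-2,105],"twist":0,"gripper":85},
  {"xyz":[4,10,105],"twist":0,"gripper":85},
  {"xyz":[4,20,105],"twist":0,"gripper":85},
  {"xyz":[4,27,105],"twist":0,"gripper":85},
  {"xyz":[4,33,105],"twist":0,"gripper":85},
  {"xyz":[4,39,105],"twist":0,"gripper":85},
  {"xyz":[4,44,105],"twist":0,"gripper":85},
  {"xyz":[4,48,105],"twist":0,"gripper":85},
])

```text
t: 2.9
tool_pos: [0.471, 0.1586, 0.0165]
tool_rot: [-2.279, -2.159, 0.002]
contact_force: [-7.6, 0.6, 4.9]
width: 0.849
```

```bash
python3 - <<'E'
from g import *
st();go(-62,180,15,90)
for n in ("wrist","top"):
    i=env.get_image(n);cv2.imwrite(f"pics/{n}2.png",i["color"][:,:,::-1])
    try:
        r=carton(i,(.45,.65,.03,.27),.035,.055);print(n,r[:4],tog(r[0]/1e3)*1e3)
    except Exception as e:print(e)
E
```

```text
t 2.9 gate mm [-63.8 185.2] z 16.5 xang 90.16 F [-7.6  0.6  4.9] w 0.849 q [-0.68  0.21  0.33  2.05 -0.09  0.89  1.22]
delta [-5.2  1.8  1.5] twist 0.003
wrist (array([504.1, 155.2]), array([ 28.4, 109.1]), -3.09, 0.0451) [-30.6256161  183.65209402]
top (array([544.1, 113.3]), array([43.5, 54.8]), 88.66, 0.0447) [ 11.6992867 144.1019663]
```

View pics/wrist2.png

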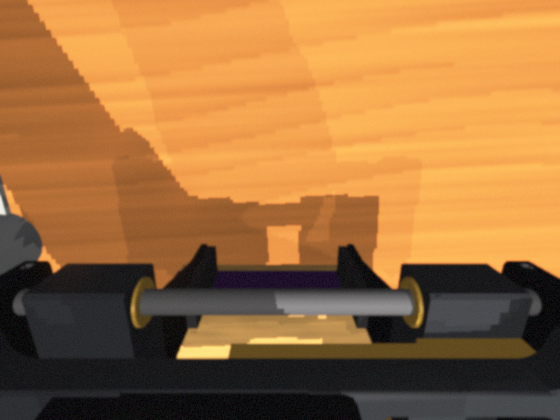

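View pics/top2.png

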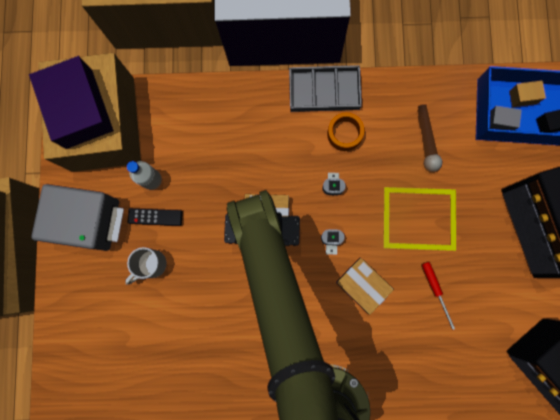

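```bash
cat >> g.py <<'E'
def edge():
    i=env.get_image("top");*_,m=carton(i,(.45,.65,.03,.27),.035,.055)
    v,u=np.nonzero(m);w=cast(i,np.c_[u,v],.045);q=np.array([tog(p) for p in w])*1e3
    for lo in range(100,260,15):
        k=(q[:,1]>=lo)&(q[:,1]<lo+15)
        if k.sum():print(lo,q[k,0].max().round(1),q[k,0].min().round(1))
    print("gy",q[:,1].min(),q[:,1].max())
E
python3 -c "
from g import *
edge()"
```

```text
115 39.7 -15.3
130 39.4 -15.5
145 38.9 -5.1
160 38.5 16.5
220 39.1 33.5
235 38.9 33.3
gy 122.23543043033516 240.28494452889262
```

Call:
apply_moves([
  {"xyz":[0,2,0],"twist":0,"gripper":85},
  {"xyz":[0,4,0],"twist":0,"gripper":85},
  {"xyz":[0,6,0],"twist":0,"gripper":85},
  {"xyz":[0,7.5,0],"twist":0,"gripper":85},
  {"xyz":[0,7.5,0],"twist":0,"gripper":85},
  {"xyz":[0,2,0],"twist":0,"gripper":85},
  {"xyz":[0,-10,0],"twist":0,"gripper":85},
  {"xyz":[0,-20,-20],"twist":0,"gripper":85},
  {"xyz":[0,-20,-60],"twist":0,"gripper":85},
  {"xyz":[0,-20,-100],"twist":0,"gripper":85},
])

```text
t: 4.3
tool_pos: [0.4514, 0.1588, 0.1166]
tool_rot: [2.281, 2.16, 0.001]
contact_force: [-0.6, 0.1, 0.7]
width: 0.849
```

```bash
python3 - <<'E'
from g import *
st();go(0,290,120,0);go(0,290,120,180);edge()
E
```

```text
t 4.3 gate mm [-83.4 184.3] z 116.6 xang 90.13 F [-0.6  0.1  0.7] w 0.849 q [-0.72  0.03  0.33  2.01 -0.01  1.1   1.13]
delta [105.5  83.7  -3.3] twist 1.573
delta [105.5  83.7  -3.3] twist -1.568
115 45.2 -23.4
130 47.6 -23.8
145 47.3 -15.8
160 46.8 -5.4
175 46.3 24.3
220 47.6 30.7
235 47.2 30.5
gy 121.95954912950698 240.65772918277776
```

Call:
apply_moves([
  {"xyz":[12,9,-5],"twist":0.16,"gripper":55},
  {"xyz":[24,18,-5],"twist":0.33,"gripper":55},
  {"xyz":[36,28,-5],"twist":0.5,"gripper":55},
  {"xyz":[48,38,-5],"twist":0.67,"gripper":55},
  {"xyz":[60,48,-5],"twist":0.84,"gripper":55},
  {"xyz":[72,57,-5],"twist":1.01,"gripper":55},
  {"xyz":[84,66,-5],"twist":1.18,"gripper":55},
  {"xyz":[95,75,-5],"twist":1.35,"gripper":55},
  {"xyz":[106,84,-5],"twist":1.5,"gripper":55},
  {"xyz":[106,84,-5],"twist":1.573,"gripper":55},
])

```text
t: 5.6
tool_pos: [0.5419, 0.2612, 0.1204]
tool_rot: [-3.14, 0.093, -0.002]
contact_force: [-0.7, -0.9, 0.1]
width: 0.55
```

```bash
python3 - <<'E'
from g import *
st();go(0,290,15,0)
i=env.get_image("top");cv2.imwrite("pics/top3.png",i["color"][:,:,::-1])
r=carton(i,(.45,.65,.03,.24),.03,.06);print(r[:4],tog(r[0]/1e3)*1e3,r[2]+3.27)
edge()
E
```

```text
t 5.6 gate mm [  1.  291.7] z 120.4 xang -0.11 F [-0.7 -0.9  0.1] w 0.55 q [-0.85  0.3   0.43  1.72 -0.13  1.15 -0.45]
delta [ -1.1   1.7 105.4] twist -0.002
(array([535.7, 151.6]), array([ 93.5, 119.8]), -2.88, 0.0449) [  1.12828206 181.86046019] 0.3900000000000001
115 47.8 -42.4
130 47.7 -42.9
145 47.3 -43.4
160 46.8 -43.9
175 46.3 -44.3
190 45.8 -44.8
205 45.4 -42.6
220 47.6 -43.1
235 47.2 -43.3
gy 121.95954912950698 241.88843456130272
```

View pics/top3.png

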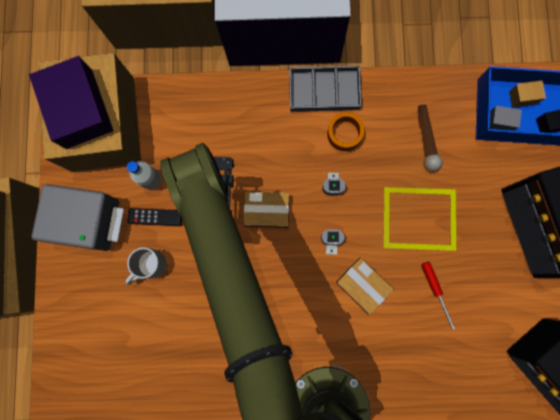

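Call:
apply_moves([
  {"xyz":[-1,2,40],"twist":0,"gripper":55},
  {"xyz":[-1,2,80],"twist":0,"gripper":55},
  {"xyz":[-1,2,105],"twist":0,"gripper":55},
  {"xyz":[-1,18,105],"twist":0,"gripper":55},
  {"xyz":[-1,32,105],"twist":0,"gripper":55},
  {"xyz":[-1,44,105],"twist":0,"gripper":55},
  {"xyz":[-1,58,105],"twist":0,"gripper":55},
  {"xyz":[-1,72,105],"twist":0,"gripper":55},
  {"xyz":[-1,84,105],"twist":0,"gripper":55},
  {"xyz":[-1,92,105],"twist":0,"gripper":55},
])

```text
t: 6.95
tool_pos: [0.5367, 0.1698, 0.0172]
tool_rot: [-3.137, 0.089, -0.005]
contact_force: [0.8, 5.8, 4.1]
width: 0.55
```

```bash
python3 - <<'E'
from g import *
st();go(0,165,15,0)
i=env.get_image("top");cv2.imwrite("pics/top4.png",i["color"][:,:,::-1])
r=carton(i,(.45,.65,.03,.26),.03,.06);print(r[:4],tog(r[0]/1e3)*1e3,r[2]+3.27)
cv2.imwrite("pics/m4.png",cv2.resize(i["color"][140:300,200:480],None,fx=2.8,fy=2.8)[:,:,::-1])
edge()
E
```

```text
t 6.95 gate mm [  1.1 200. ] z 17.2 xang 0.03 F [0.8 5.8 4.1] w 0.55 q [-0.73  0.35  0.44  1.9  -0.18  0.93 -0.26]
delta [-1.1 35.   2.1] twist 0.0
(array([532.5,  86.5]), array([92.2, 92.9]), 88.37, 0.0447) [  1.64688012 116.68392257] 91.64
100 45.9 -44.6
115 45.4 -45.1
130 47.4 -45.3
145 47.3 -34.9
160 41.3 11.1
gy 68.40242860973291 161.36860922250634
```

View pics/m4.png

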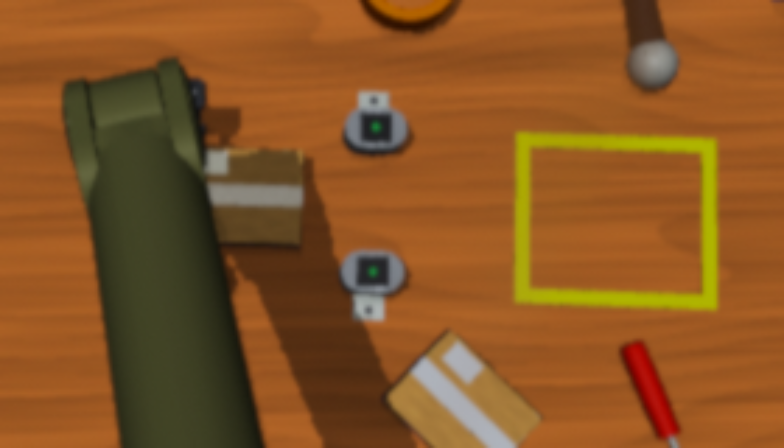

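Call:
apply_moves([
  {"xyz":[-0.5,8,1],"twist":0,"gripper":55},
  {"xyz":[-1,18,1],"twist":0,"gripper":55},
  {"xyz":[-1,28,1],"twist":0,"gripper":55},
  {"xyz":[-1.5,38,1],"twist":0,"gripper":55},
  {"xyz":[-1.5,48,1],"twist":0,"gripper":55},
  {"xyz":[-1.5,58,1],"twist":0,"gripper":55},
  {"xyz":[-1.5,66,1],"twist":0,"gripper":55},
  {"xyz":[-1.5,74,1],"twist":0,"gripper":55},
  {"xyz":[-1.5,82,1],"twist":0,"gripper":55},
  {"xyz":[-1.5,88,1],"twist":0,"gripper":55},
])

```text
t: 8.3
tool_pos: [0.5301, 0.0829, 0.0159]
tool_rot: [-3.137, 0.087, -0.004]
contact_force: [0.4, 7.4, 6.9]
width: 0.554
```

```bash
python3 - <<'E'
from g import *
st();go(0,-172,15,0)
i=env.get_image("top")
cv2.imwrite("pics/m5.png",cv2.resize(i["color"][140:300,200:480],None,fx=2.8,fy=2.8)[:,:,::-1])
i=env.get_image("scene")
cv2.imwrite("pics/s5.png",cv2.resize(i["color"][120:280,150:430],None,fx=2.8,fy=2.8)[:,:,::-1])
E
```

```text
t 8.3 gate mm [ -0.6 113. ] z 15.9 xang 0.09 F [0.4 7.4 6.9] w 0.554 q [-0.63  0.3   0.48  1.97 -0.18  0.91 -0.11]
delta [ 1.00e-01  2.85e+02 -1.00e-01] twist 0.002
```

View pics/m5.png

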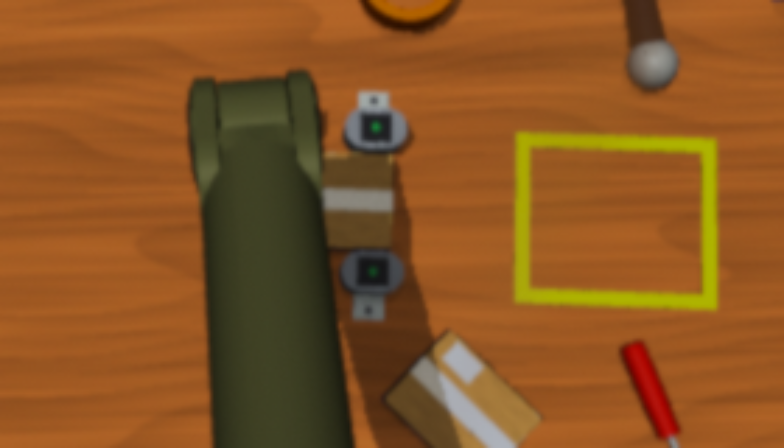

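View pics/s5.png

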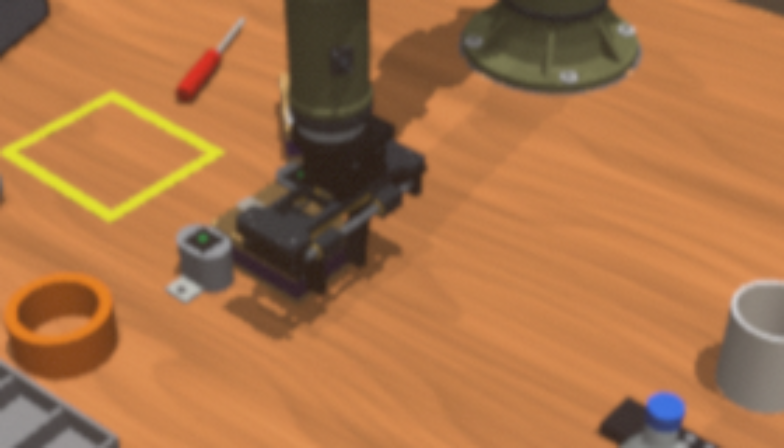

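The top view shows the carton's front between the posts at about (360,200), with small clearance on both sides and low force. I'll push on.

Call:
apply_moves([
  {"xyz":[0,8,0],"twist":0,"gripper":55},
  {"xyz":[0,18,0],"twist":0,"gripper":55},
  {"xyz":[0,28,0],"twist":0,"gripper":55},
  {"xyz":[0,38,0],"twist":0,"gripper":55},
  {"xyz":[0,48,0],"twist":0,"gripper":55},
  {"xyz":[0,58,0],"twist":0,"gripper":55},
  {"xyz":[0,68,0],"twist":0,"gripper":55},
  {"xyz":[0,78,0],"twist":0,"gripper":55},
  {"xyz":[0,86,0],"twist":0,"gripper":55},
  {"xyz":[0,92,0],"twist":0,"gripper":55},
])

```text
t: 9.65
tool_pos: [0.5245, -0.0091, 0.0155]
tool_rot: [-3.137, 0.087, -0.002]
contact_force: [0.7, 9.2, 6.3]
width: 0.551
```

```bash
python3 - <<'E'
from g import *
st();go(0,-172,15,0)
i=env.get_image("top")
cv2.imwrite("pics/m6.png",cv2.resize(i["color"][140:300,200:480],None,fx=2.8,fy=2.8)[:,:,::-1])
E
```

```text
t 9.65 gate mm [-0.9 20.8] z 15.5 xang 0.08 F [0.7 9.2 6.3] w 0.551 q [-0.5   0.28  0.53  1.99 -0.18  0.91  0.07]
delta [ 6.000e-01  1.928e+02 -1.000e-01] twist 0.001
```

View pics/m6.png

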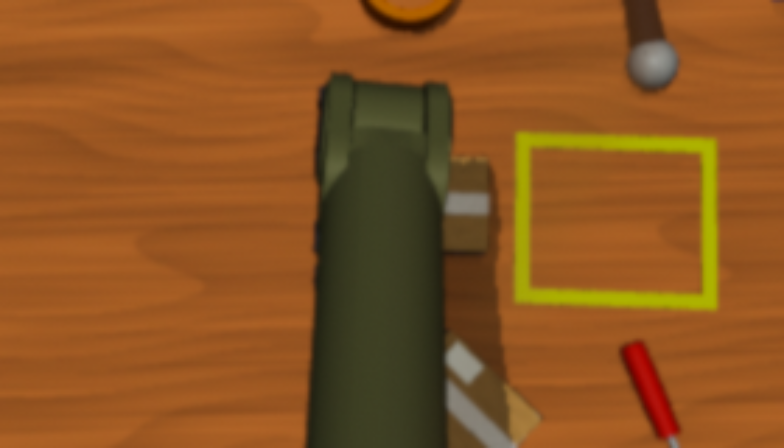

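Call:
apply_moves([
  {"xyz":[0,8,0],"twist":0,"gripper":55},
  {"xyz":[0,18,0],"twist":0,"gripper":55},
  {"xyz":[0,28,0],"twist":0,"gripper":55},
  {"xyz":[0,38,0],"twist":0,"gripper":55},
  {"xyz":[0,48,0],"twist":0,"gripper":55},
  {"xyz":[0,58,0],"twist":0,"gripper":55},
  {"xyz":[0,69,0],"twist":0,"gripper":55},
  {"xyz":[0,80,0],"twist":0,"gripper":55},
  {"xyz":[0,90,0],"twist":0,"gripper":55},
  {"xyz":[0,96,0],"twist":0,"gripper":55},
])

```text
t: 10.95
tool_pos: [0.5185, -0.1052, 0.0152]
tool_rot: [-3.137, 0.088, -0.0]
contact_force: [0.5, 7.4, 7.0]
width: 0.551
```

```bash
python3 - <<'E'
from g import *
st();go(0,-172,15,0)
i=env.get_image("top")
cv2.imwrite("pics/m7.png",cv2.resize(i["color"][140:300,200:480],None,fx=2.8,fy=2.8)[:,:,::-1])
E
```

```text
t 10.95 gate mm [ -1.4 -75.5] z 15.2 xang 0.07 F [0.5 7.4 7. ] w 0.551 q [-0.35  0.3   0.57  1.98 -0.21  0.91  0.27]
delta [ 1.3 96.5 -0.1] twist 0.001
```

View pics/m7.png

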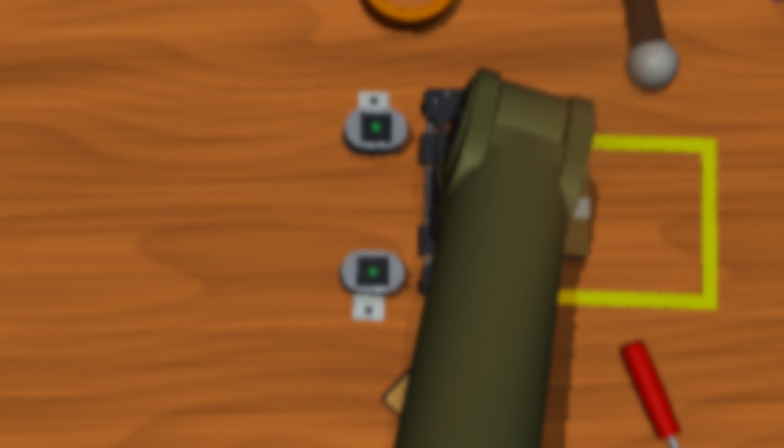

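The carton is through the gate, and its front is at about (588,220) inside the yellow rectangle. One last push of about 96 mm.

Call:
apply_moves([
  {"xyz":[0,8,0],"twist":0,"gripper":55},
  {"xyz":[0,18,0],"twist":0,"gripper":55},
  {"xyz":[0,28,0],"twist":0,"gripper":55},
  {"xyz":[0,39,0],"twist":0,"gripper":55},
  {"xyz":[0,51,0],"twist":0,"gripper":55},
  {"xyz":[0,63,0],"twist":0,"gripper":55},
  {"xyz":[0,75,0],"twist":0,"gripper":55},
  {"xyz":[0,85,0],"twist":0,"gripper":55},
  {"xyz":[0,92,0],"twist":0,"gripper":55},
  {"xyz":[0,96,0],"twist":0,"gripper":55},
])

```text
t: 12.25
tool_pos: [0.5127, -0.2007, 0.0149]
tool_rot: [-3.137, 0.088, 0.002]
contact_force: [0.0, 8.4, 6.8]
width: 0.549
```

Call:
apply_moves([
  {"xyz":[0,0,0],"twist":0,"gripper":55},
  {"xyz":[0,-5,0],"twist":0,"gripper":55},
  {"xyz":[0,-15,0],"twist":0,"gripper":55},
  {"xyz":[0,-25,0],"twist":0,"gripper":55},
  {"xyz":[0,-28,-30],"twist":0,"gripper":55},
  {"xyz":[0,-30,-70],"twist":0,"gripper":55},
  {"xyz":[0,-40,-120],"twist":0,"gripper":55},
  {"xyz":[0,-80,-160],"twist":0,"gripper":55},
  {"xyz":[0,-130,-170],"twist":0,"gripper":55},
  {"xyz":[0,-180,-170],"twist":0,"gripper":55},
])

```text
t: 13.5
tool_pos: [0.5236, -0.0214, 0.186]
tool_rot: [-3.14, 0.09, -0.005]
contact_force: [0.3, -0.0, 0.1]
width: 0.553
```

```bash
python3 - <<'E'
from g import *
st()
i=env.get_image("top");cv2.imwrite("pics/top8.png",i["color"][:,:,::-1])
r=carton(i,(.4,.62,-.37,-.17),.03,.06);o=np.array([.5038,-.2718]);d=r[0]/1e3-o
print(r[:4],"in outline",(np.array([d@gx,d@gy])*1e3).round(1),"yaw",r[2]+3.27)
E
```

```text
t 13.5 gate mm [-1.1  8.5] z 186.0 xang -0.0 F [ 0.3 -0.   0.1] w 0.553 q [-0.51  0.07  0.53  1.83 -0.04  1.25 -0.03]
(array([ 509.1, -270.2]), array([ 92.9, 122.9]), -3.19, 0.0446) in outline [5.2 1.9] yaw 0.08000000000000007
```

View pics/top8.png

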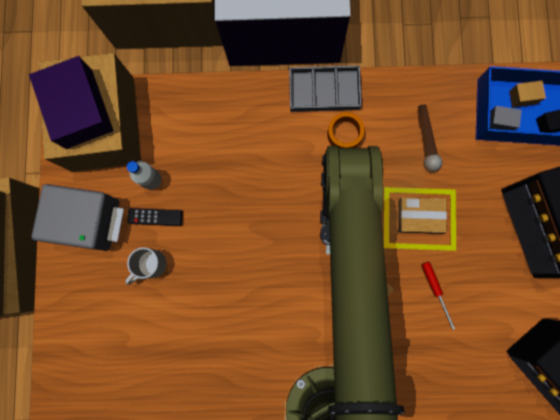

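The carton lies wholly inside the yellow rectangle, at about (424,215). It is 5 mm and 2 mm off centre and squared to 0.1°. The bystanders look unmoved and the arm is clear, so I'm handing in.

```bash
python3 -c "
from plant import env
print(env.close_job())"
```

```text
the job is handed in; nothing more can be done
None
```

The carton went through the counting gate and now lies flat and wholly inside the yellow rectangle. I handed the job in at about 13.5 s of the 64 s allowed; the hand-in itself reports no verdict.

- **How it was pushed:** I first pushed the carton about 30 mm sideways with both fingertips, to line it up with the gate. I then pushed it straight through the gap from behind, with the fingers partly open, backed off and raised the arm clear.
- **Last check:** the top camera put the carton's centre about 5 mm (x) and 2 mm (y) from the rectangle's centre, turned by about 0.1°. Its top was at 45 mm, so it is flat. The measured force on the tool was about zero after I withdrew.
- **On the way:** just before the gate the carton was about 1 to 2 mm off the centre line and turned about 0.4°. The readings between pushes stayed under about 12 N.
- **Not measured:** the arm hid the carton while it was exactly between the posts. Its passage there is inferred from the pictures just before and after. I judged the other objects unmoved by eye in the last top picture only; the look-alike carton was behind the arm in it.
- **One disagreement:** a single scene-camera measurement of the carton came out about 10 mm too large. I had run it without separating the carton's top from its sides, so I dropped it and relied on the top camera.

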